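Set the board to the rip fence and hold the saw's blade guard open

ROBOT

A 6-joint arm with a two-finger parallel gripper is mounted at the origin on the work surface. World frame = base frame: x ahead of the robot, y to its left, z up, the work surface at z = 0. Lengths are in m, angles in rad, forces in N, time in s.
With the tool pointing down it reaches from about 0.375 to 0.9 m from the base axis. Payload 3.1 kg.
Tool frame: the origin (TCP) lies between the finger pads; the fingertips stand 11 mm ahead of it and the grasp point (between the pads) lies 8 mm behind it; z points along the fingers, y is the direction in which the jaws open and shut (so a half turn about z gives the same grasp; the last joint's range is limited). The gripper opens to 85 mm and grips with 20 to 120 N. Pads are 22 mm wide; open, the fingers measure 114 mm over their backs; the gripper's body (76 mm by 85 mm) begins 54 mm behind the grasp point. The pads swing forward as they close: fully open they stand 13 mm farther back than shut.
Start: joints at [1.022, 0.527, 1.433, -0, 1.181, -0.178], TCP at [0.226, 0.583, 0.242] pointing down, gripper open.
Joint ranges: [-3.08, 3.08], [-0.75, 2.2], [0.22, 2.44], [-1.43, 4.57], [0, 2.65], [-2.85, 2.85]. Speed limits (rad/s): [2.79, 2.79, 3.14, 3.14, 3.14, 3.14].

INTERFACE

Orientations are given as a unit quaternion [x, y, z, w].
In Python, from station import manip gives the robot as it stands.
- The arm moves only by the tool move_arm, never from a script. Its argument "deltas" is a list of rows, each a list of 5 numbers: the shift along the tool's x, y, z in units of 40 cm (1.0 is 40 cm), then the turn about the tool's z in units of 0.5 rad (1.0 is 0.5 rad), then the opening in per cent of the stroke, from 0 (shut) to 100 (fully open). In form: [[x, y, z, twist, grip], ...]. A call has exactly 8 rows; each row is the pose to reach, as a shift and turn from the pose commanded when the call began, along the tool's axes at that moment; what a row does not reach only later rows make up. A row lasts 1/12 s, in which the tool goes at most 41.7 mm and 7.16 degrees, less where a joint would pass 70% of its speed; a pose out of reach is approached as far as the arm can. A call with a number of a shift or a turn outside -1 to 1 is refused whole. A call with a gripper value outside its range is refused whole. The fingers move at their own pace and stop on an object; "force" is the grip in N (left out, the last holds). Time passes only in rows, so rows that repeat a pose let the fingers close, or fill a call up. It gives the time, the measured TCP pose, the force and the opening at its end, in the units of the state.
- manip.sense(): the state, without advancing time (a new reading comes with each control period).
- manip.snapshot(name): name is "scene" or "top"; returns (picture, depth): 480x640x3 uint8, red, green, blue; 480x640 float32, m along the optical axis (not along the pixel's ray), 0 where there is no reading.
- manip.get_calibration(name): a dict with "vfov" (degrees; the focal length in pixels is half the picture's height over the tangent of half this angle, whatever the lens; pixels are square), "cx", "cy" (the principal point, pixels), "D" ([k1, k2, p1, p2, k3] as OpenCV has them; the pictures are not rectified), "pose" (4x4, takes a point from camera to world coordinates). Camera axes: x right, y down, z forward; pixel columns grow to the right and rows downward; lengths in m; the calibration is good to about 2 mm. A picture is of the moment at which its call begins. get_calibration takes no time and is no camera call.
- manip.sign_off(): hands the job in, once; it reports no verdict.
The state is a dict: "t": time; "q": joint angles; "qd": joint speeds; "tau": joint torques, N m; "tcp_pos": TCP position; "tool_rot": TCP orientation; "force": force on the tool from outside, world axes, zero at the start; "ft_torque": the same for the moment, N m; "finger_gap": opening from 0.0 (shut) to 1.0 (fully open).
Only numpy, scipy, OpenCV 4.12 (cv2) and the standard library are available. Lean on these libraries where they do the work, as an engineer would, in place of code of your own. Each camera call takes 0.05 s, during which the arm holds its last target.

TASK

The table saw is switched off and isolated, and I want to sight the pencil line on the pale board against the saw's teeth. Lay that board flat on the saw table, its long edge snug along the rip fence on the blade's side, its leading end about 2 cm short of the nose of the shut blade guard, and let go of it. Then lift the guard by its yellow handle to 45 degrees and finish while still holding it there, since it falls shut if let go; do not let it drop, and leave the other things on the bench where they are.

Things in the scene. Friction and masses are not known exactly. Their poses are not given: they have to be found in the camera images.
- board_center (a point): Pale pine board, a plain block 56 x 160 x 20 mm (its x, y, z), about 0.1 kg, with a pencil line lengthwise along the middle of its top. The point is its centre, 10 mm above its underside; y runs along its length. Its two ends are alike. It starts flat on the bench, on the robot's side of the blade, and slides when pushed.
- fence_face (a point): Rip fence, fixed: a straight bar 42 mm wide, 54 mm high, on the far side of the blade from the robot. The point is on its face towards the blade, 10 mm above the table, level with mid-blade; y runs along it in the feed direction, x points squarely into it. The face runs from y = -400 to +270 mm; from -395 down a clamp head 120 mm wide, 48 mm high crosses its end.
- nose_mark (a point): Fixed point on the table under the tip of the shut guard's nose, in the blade's plane. x is square to the blade towards the fence; y is the feed direction, towards blade and hinge, so a board fed along the fence comes from -y. The guard is 38 mm wide, 19 mm either side; the fence face is 26 to 44 mm away in x. Saw table and bench are level, at height 0.
- guard_handle (a point): Yellow lift handle standing on the guard's dark spine: a solid block 22 mm wide (its x), 46 mm long (y), 35 mm high (z). The point is its centre, 115 mm above the table when the guard is shut; the spine's top is 18 mm below it. It moves and tilts with the guard; its axes are parallel to those of nose_mark when the guard is shut.
- guard_hinge (a point): The guard's hinge pin on the riving knife at the back of the blade, fixed, 95 mm above the table; its axis is x (square to the blade). The handle's centre lies 215 mm in -y and 20 mm up from it when the guard is shut, so it swings up on an arc of 216 mm radius about it.
- guard (a joint): Angle of the guard about its hinge, rad: 0 shut, its lower edge 4 mm above the table; grows as nose and handle are lifted, stops at 1.25; 45 degrees is 0.785. The guard (clear cheeks, dark spine, 285 mm from hinge to nose, about 0.45 kg) has no catch or spring and falls shut by its own weight; about 3 N at the handle lifts it.
- offcut: Bystander: dark brown offcut of wood, 50 x 105 x 18 mm. Origin under its centre. Leave it alone.
- tape: Bystander: grey tape measure lying on its side, 70 x 66 x 36 mm. Origin under its centre. Leave it alone.
- push_block: Bystander: blue push block with a handle, 72 x 200 x 85 mm high. Origin under its centre. Leave it alone.
- square: Bystander: steel combination square lying beyond the fence, blade 26 x 300 mm, head 110 x 30 x 20 mm. Origin under the blade, 60 mm from the head along it. Leave it alone.
- pencil: Bystander: green carpenter's pencil beyond the fence, 14 x 175 x 8 mm. Origin under its middle. Leave it alone.
- glue: Bystander: white glue bottle standing at the outfeed end of the saw table, 60 mm across, 170 mm high. Origin under its centre. Leave it alone.

How it is judged:
By the outcome, as a careful person would: the job done as asked, in the order asked, and still so for the second after the job is handed in, while the arm keeps its last pose, push and grip.
It also fails if it takes over 69 s, if anything falls off the work surface, if the arm or the gripper's body presses on something with over 40 N, if the wrist force passes 120 N, or if a joint passes its speed limit or range.

## Working session

There is one attempt and no reset: what is moved stays moved. The work goes in short steps, Python scripts to look and compute and a tool call to move; the robot and the scene stay as the last step left them, time stands still between calls to the robot, and variables do not carry over. Pictures are saved under pics/ and viewed, and the job is handed in when it is done.

Besides the shell and the picture viewer there is one more tool, called after "Call:" as name(argument=value, ...) on one line, values as JSON. move_arm: Moves the arm, as the interface text tells. Its arguments: {"type":"object","properties":{"deltas":{"type":"array","items":{"type":"array","items":{"type":"number"}}},"force":{"type":"number"}},"required":["deltas"]}

```bash
mkdir -p pics; ls; python3 - <<'E'
from station import manip
import cv2,numpy as np
print(manip.sense())
for n in("scene","top"):
    p,d=manip.snapshot(n); cv2.imwrite(f"pics/{n}0.png",p[:,:,::-1]); np.savez(f"{n}0.npz",p=p,d=d)
    print(n,manip.get_calibration(n))
E
```

```text
pics
{'t': 0.0, 'q': array([ 1.02150814e+00,  5.28445195e-01,  1.43388148e+00, -3.24085572e-05,
        1.18140920e+00, -1.78509128e-01]), 'qd': array([-8.20860801e-04,  1.56392802e-04,  1.44302042e-04,  9.14913477e-05,
       -7.85002948e-04,  1.58260344e-03]), 'tau': array([-3.29338018e-04, -4.42357600e+01, -1.78020197e+01, -2.48314154e-04,
        8.41474277e-03, -7.00795070e-06]), 'tcp_pos': array([0.22608612, 0.58194015, 0.2413531 ]), 'tool_rot': array([ 1.84323234e-01,  9.82865096e-01, -1.00677297e-03, -3.67405321e-04]), 'force': array([ 0.4683242 ,  0.41096607, -0.9908304 ]), 'ft_torque': array([ 0.07111221, -0.04674891, -0.00295165]), 'finger_gap': 1.0014621699118347}
scene {'vfov': 48.760643534036504, 'cx': 318.3835433930966, 'cy': 233.45528656359298, 'D': array([0.01166621, 0.        , 0.        , 0.        , 0.        ]), 'pose': array([[ 0.39621529,  0.73840201, -0.54568848,  1.21758639],
       [ 0.9181311 , -0.31411668,  0.24159056, -0.34003912],
       [ 0.0069811 , -0.59673544, -0.80240768,  1.09912459],
       [ 0.        ,  0.        ,  0.        ,  1.        ]])}
top {'vfov': 44.47855215043057, 'cx': 314.79593087690915, 'cy': 235.80328304698824, 'D': array([-0.06795595,  0.        ,  0.        ,  0.        ,  0.        ]), 'pose': array([[ 0.01366641, -0.99693658,  0.07701096,  0.40423255],
       [-0.99989928, -0.01392071, -0.0027662 , -0.03150917],
       [ 0.00382977, -0.0769654 , -0.99702641,  1.81614603],
       [ 0.        ,  0.        ,  0.        ,  1.        ]])}
```

View pics/scene0.png

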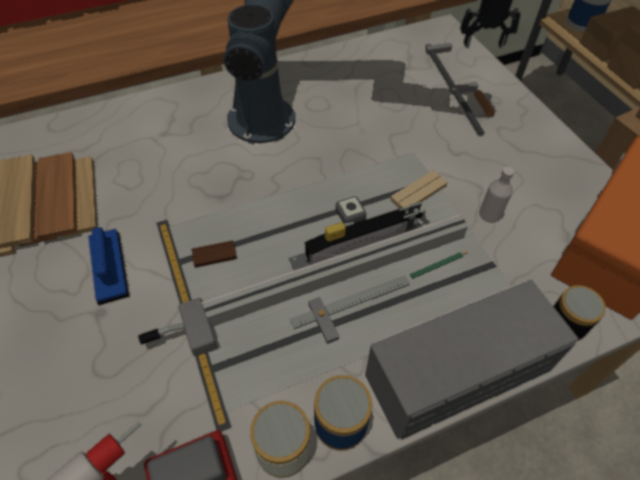

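View pics/top0.png

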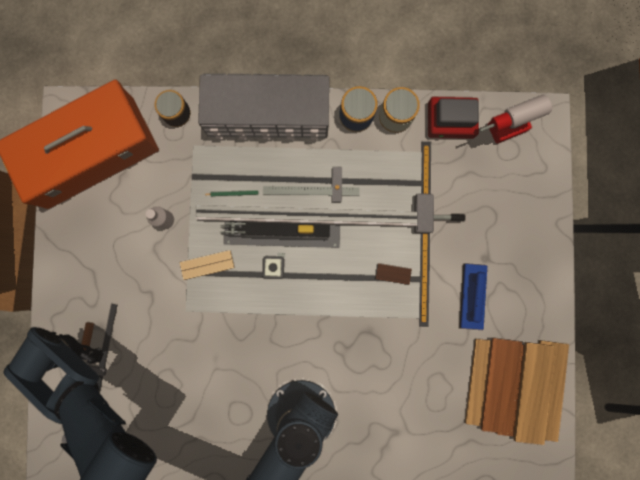

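The top view shows the board at about (206,265), the handle at (306,229), the fence around row 215 and the clamp head at (425,213). Next I'll measure these.

```bash
cat > h.py <<'E'
import numpy as np,cv2
from station import manip
def K(c):
    f=240/np.tan(np.radians(c['vfov'])/2); return np.array([[f,0,c['cx']],[0,f,c['cy']],[0,0,1]])
def ray(n,uv):
    c=manip.get_calibration(n); u=cv2.undistortPoints(np.array(uv,float).reshape(-1,1,2),K(c),c['D']).reshape(-1,2)
    T=c['pose']; return T[:3,3],np.c_[u,np.ones(len(u))]@T[:3,:3].T
def onplane(n,uv,z):
    o,d=ray(n,uv); return o+d*((z-o[2])/d[:,2])[:,None]
def proj(n,P):
    c=manip.get_calibration(n);T=np.linalg.inv(c['pose']);r,_=cv2.Rodrigues(T[:3,:3])
    return cv2.projectPoints(np.array(P,float).reshape(-1,1,3),r,T[:3,3],K(c),c['D'])[0].reshape(-1,2)
def cloud(n,p,d):
    v,u=np.mgrid[:480,:640]; o,r=ray(n,np.c_[u.ravel(),v.ravel()]); return (o+r*d.ravel()[:,None]).reshape(480,640,3)
E
python3 - <<'E'
from h import *
t=np.load("top0.npz");s=np.load("scene0.npz")
cv2.imwrite("pics/topz.png",cv2.resize(t['p'][190:300,170:470,::-1],None,fx=2.6,fy=2.6,interpolation=cv2.INTER_CUBIC))
cv2.imwrite("pics/scz.png",cv2.resize(s['p'][150:350,130:480,::-1],None,fx=2.25,fy=2.25,interpolation=cv2.INTER_CUBIC))
for n,a in(("top",t),("scene",s)):
    hsv=cv2.cvtColor(a['p'],cv2.COLOR_RGB2HSV); C=cloud(n,a['p'],a['d'])
    r=(slice(250,282),slice(175,240)) if n=="top" else (slice(165,215),slice(385,450))
    m=np.zeros((480,640),np.uint8); m[r]=cv2.inRange(hsv,(8,70,110),(28,255,255))[r]
    ct=max(cv2.findContours(m,0,2)[0],key=cv2.contourArea); b=cv2.boxPoints(cv2.minAreaRect(ct))
    print(n,"board",cv2.contourArea(ct),b.round(1).tolist()); P=onplane(n,b,.02); print(P.round(4).tolist(),"cent",P.mean(0).round(4),[np.linalg.norm(P[i]-P[i-1]).round(4) for i in range(4)])
    print(" depth pts med",np.median(C[m>0],0).round(4))
    m=cv2.inRange(hsv,(20,150,120),(32,255,255)); r=(slice(215,245),slice(290,325)) if n=="top" else (slice(215,250),slice(315,355))
    m2=np.zeros_like(m);m2[r]=m[r]; ys,xs=np.nonzero(m2); print(" handle px",xs.min(),xs.max(),ys.min(),ys.max(),len(xs),"med3d",np.median(C[m2>0],0).round(4), "zmax",np.percentile(C[m2>0][:,2],[10,50,90]).round(4))
E
```

```text
top board 920.5 [[178.60000610351562, 261.5], [230.0, 249.39999389648438], [234.39999389648438, 267.8999938964844], [182.89999389648438, 280.0]]
[[0.458, 0.3802, 0.02], [0.4975, 0.2228, 0.02], [0.4412, 0.2082, 0.02], [0.4018, 0.3652, 0.02]] cent [0.4496 0.2941 0.02  ] [np.float64(0.0582), np.float64(0.1623), np.float64(0.0582), np.float64(0.1619)]
 depth pts med [0.4492 0.294  0.0199]
 handle px 298 312 225 232 114 med3d [ 0.5558 -0.0077  0.1314] zmax [0.1259 0.1314 0.1362]
scene board 824.5 [[391.0, 195.39999389648438], [437.79998779296875, 167.3000030517578], [447.29998779296875, 183.1999969482422], [400.6000061035156, 211.3000030517578]]
[[0.4431, 0.2149, 0.02], [0.4026, 0.3844, 0.02], [0.4645, 0.3774, 0.02], [0.5015, 0.2121, 0.02]] cent [0.4529 0.2972 0.02  ] [np.float64(0.0585), np.float64(0.1743), np.float64(0.0623), np.float64(0.1695)]
 depth pts med [0.4537 0.2944 0.0205]
 handle px 326 343 223 232 91 med3d [ 0.5603 -0.0081  0.132 ] zmax [0.1299 0.132  0.134 ]
```

View pics/topz.png

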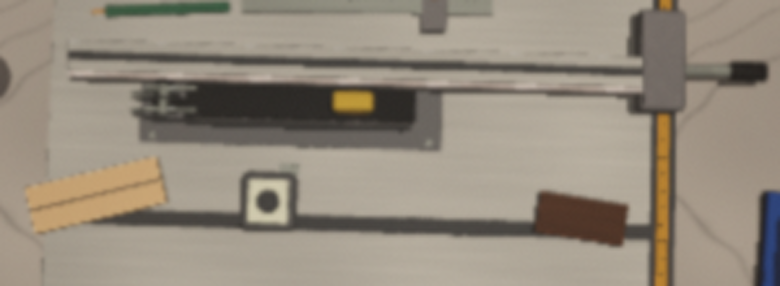

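View pics/scz.png

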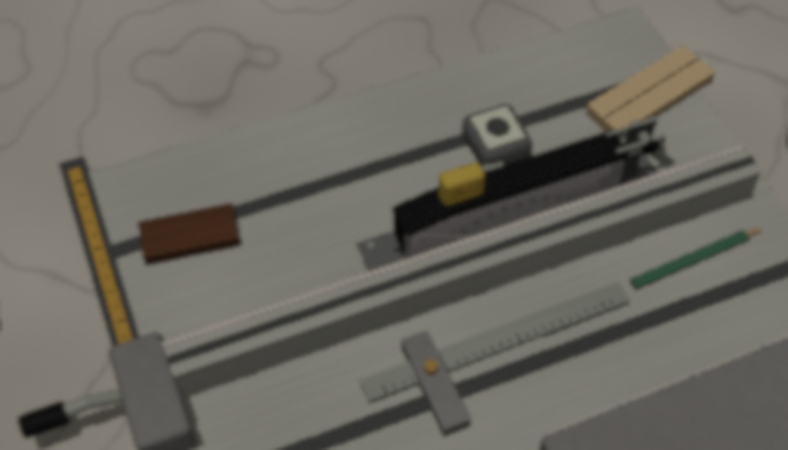

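```bash
python3 - <<'E'
from h import *
t=np.load("top0.npz");s=np.load("scene0.npz")
C=cloud("top",t['p'],t['d'])
for u in (250,340,360,400): print(u,[(v,*C[v,u][[0,2]].round(3)) for v in range(200,248,1)][6:40:1] if u in(360,) else '')
def edge(n,a,zlo,zhi,vr,ur,zp):
    C=cloud(n,a['p'],a['d']); up=[];lo=[]
    for u in range(*ur):
        z=C[vr[0]:vr[1],u,2]; k=np.nonzero((z>zlo)&(z<zhi))[0]
        if len(k): up.append((u,vr[0]+k.min()-.5)); lo.append((u,vr[0]+k.max()+.5))
    r=[]
    for e in(up,lo):
        P=onplane(n,e,zp); f=np.polyfit(P[:,1],P[:,0],1); res=P[:,0]-np.polyval(f,P[:,1]); ok=abs(res)<.004; f=np.polyfit(P[ok,1],P[ok,0],1)
        r.append(f); print(n,"x=",f.round(4),"resid",res[ok].std().round(4),ok.sum())
    return r
edge("top",t,.045,.07,(200,224),(335,412),.054)
edge("top",t,.045,.07,(200,219),(200,222),.054)
print("spine");edge("top",t,.085,.105,(214,248),(250,296),.097);edge("top",t,.085,.105,(214,248),(314,328),.097)
# spine extents along y
z=C[228:233,215:345,2]; print((np.median(z,0)*1000).astype(int).tolist())
E
```

```text
250 
340 
360 [(206, np.float64(0.639), np.float64(0.002)), (207, np.float64(0.636), np.float64(0.007)), (208, np.float64(0.634), np.float64(-0.002)), (209, np.float64(0.629), np.float64(0.008)), (210, np.float64(0.619), np.float64(0.064)), (211, np.float64(0.618), np.float64(0.05)), (212, np.float64(0.614), np.float64(0.058)), (213, np.float64(0.612), np.float64(0.053)), (214, np.float64(0.608), np.float64(0.054)), (215, np.float64(0.605), np.float64(0.06)), (216, np.float64(0.602), np.float64(0.059)), (217, np.float64(0.599), np.float64(0.058)), (218, np.float64(0.596), np.float64(0.058)), (219, np.float64(0.594), np.float64(0.048)), (220, np.float64(0.59), np.float64(0.054)), (221, np.float64(0.588), np.float64(0.045)), (222, np.float64(0.584), np.float64(0.052)), (223, np.float64(0.581), np.float64(0.056)), (224, np.float64(0.581), np.float64(0.024)), (225, np.float64(0.58), np.float64(-0.002)), (226, np.float64(0.578), np.float64(-0.008)), (227, np.float64(0.574), np.float64(-0.001)), (228, np.float64(0.57), np.float64(0.004)), (229, np.float64(0.568), np.float64(0.001)), (230, 
[... 594 characters left out ...]
1] resid 0.0 22
spine
top x= [0.0157 0.5748] resid 0.0011 46
top x= [0.0206 0.5361] resid 0.0008 46
top x= [0.0354 0.5749] resid 0.0009 13
top x= [-0.0867  0.5312] resid 0.0008 14
[1, 1, 4, 2, 1, 10, 9, 1, 8, 5, 4, 11, 12, 84, 82, 93, 102, 99, 98, 98, 84, 76, 83, 81, 74, 83, 97, 95, 95, 97, 95, 97, 98, 98, 95, 97, 96, 94, 96, 99, 97, 100, 99, 96, 95, 98, 98, 96, 97, 97, 97, 100, 96, 95, 100, 92, 98, 97, 100, 99, 97, 94, 99, 97, 94, 98, 93, 97, 96, 96, 98, 92, 95, 101, 98, 100, 97, 103, 98, 101, 99, 97, 97, 130, 127, 128, 133, 132, 134, 132, 126, 132, 131, 130, 130, 129, 129, 130, 97, 99, 92, 93, 94, 95, 94, 92, 92, 92, 89, 90, 90, 93, 85, 88, 88, 1, 0, 4, 6, 1, -3, 1, 1, 1, 2, 5, 7, 0, 0, 1]
```

```bash
python3 - <<'E'
from h import *
t=np.load("top0.npz");s=np.load("scene0.npz")
C=cloud("top",t['p'],t['d'])
def fit(P):
    f=np.polyfit(P[:,1],P[:,0],1)
    for _ in range(4):
        r=P[:,0]-np.polyval(f,P[:,1]); ok=abs(r)<.003; f=np.polyfit(P[ok,1],P[ok,0],1)
    return f.round(4),ok.sum(),len(P),r[ok].std().round(5),P[:,1].min().round(3),P[:,1].max().round(3)
e=[]
for u in range(200,412):
    z=C[200:218,u,2];k=np.nonzero((z>.03)&(z<.08))[0]
    if len(k):e.append((u,200+k.min()-.5))
print("far edge",fit(onplane("top",e,.054)))
e=[]
for u in range(335,412):
    z=C[212:230,u,2];k=np.nonzero((z>.03))[0]
    e.append((u,212+k.max()+.5))
print("near edge",fit(onplane("top",e,.054)))
# gradient-based: scene view; top edges of fence by lightness profile
for n,a,us,vr in(("top",t,(345,360,380,400),(200,232)),("scene",s,(240,270,300,400),None)):
    g=cv2.cvtColor(a['p'],cv2.COLOR_RGB2GRAY)
    for u in us:
        if n=="top": print(n,u,vr[0],g[vr[0]:vr[1],u].tolist())
# spine all: lateral mid per column from dark mask & depth
lo=[];hi=[]
for u in range(246,328):
    z=C[212:250,u,2];k=np.nonzero((z>.08)&(z<.145))[0]
    hi.append((u,212+k.min()-.5));lo.append((u,212+k.max()+.5))
print("spine far",fit(onplane("top",hi,.097)),"near",fit(onplane("top",lo,.097)))
for u in (328,329,330,331): print(onplane("top",[(u-.5,232)],.09).round(4), onplane("top",[(u-.5,232)],.0).round(4))
# handle box
for b in ([298-.5,225-.5],[312.5,232.5],[305,228.5]): print("handle",onplane("top",[b],.1325).round(4))
# clamp
m=C[195:240,405:445,2]>.035; ys,xs=np.nonzero(m); print("clamp",onplane("top",[(405+xs.min(),213),(405+xs.max(),213)],.048).round(4))
P=C[195:240,405:445][m];print(np.percentile(P,[3,50,97],axis=0).round(3))
# guard/hinge depth pieces
E
```

```text
far edge (array([0.0156, 0.6253]), np.int64(211), 212, np.float64(0.00088), np.float64(-0.327), np.float64(0.313))
near edge (array([0.0146, 0.5808]), np.int64(74), 77, np.float64(0.00101), np.float64(-0.327), np.float64(-0.097))
top 345 200 [172, 171, 170, 170, 170, 170, 171, 172, 168, 155, 154, 160, 151, 118, 83, 71, 92, 138, 161, 165, 161, 158, 159, 125, 88, 99, 144, 163, 166, 164, 164, 165]
top 360 200 [169, 167, 169, 170, 169, 167, 169, 171, 167, 158, 161, 165, 164, 154, 116, 81, 84, 124, 155, 165, 160, 144, 150, 140, 106, 102, 145, 167, 170, 167, 166, 167]
top 380 200 [165, 164, 162, 165, 166, 165, 164, 166, 168, 164, 155, 158, 162, 158, 132, 96, 73, 89, 137, 163, 169, 166, 159, 159, 126, 95, 117, 152, 167, 168, 166, 166]
top 400 200 [163, 165, 164, 164, 164, 165, 163, 163, 165, 166, 167, 168, 167, 166, 156, 119, 80, 78, 110, 149, 166, 164, 148, 157, 152, 115, 104, 143, 167, 169, 166, 167]
spine far (array([0.0143, 0.5751]), np.int64(81), 82, np.float64(0.00083), np.float64(-0.072), np.float64(0.167)) near (array([0.0173, 0.536 ]), np.int64(82), 82, np.float64(0.00081), np.float64(-0.072), np.float64(0.166))
[[ 0.5493 -0.0736  0.09  ]] [[ 0.5569 -0.0758  0.    ]]
[[ 0.5494 -0.0766  0.09  ]] [[ 0.557  -0.0789  0.    ]]
[[ 0.5494 -0.0795  0.09  ]] [[ 0.557 -0.082  0.   ]]
[[ 0.5495 -0.0825  0.09  ]] [[ 0.557  -0.0852  0.    ]]
handle [[0.5662 0.0141 0.1325]]
handle [[ 0.5437 -0.0294  0.1325]]
handle [[ 0.555  -0.0077  0.1325]]
clamp [[ 0.6141 -0.3094  0.048 ]
 [ 0.6159 -0.4287  0.048 ]]
[[ 0.56  -0.414  0.039]
 [ 0.607 -0.363  0.049]
 [ 0.667 -0.31   0.061]]
```

```bash
cat >> h.py <<'E'
from scipy.spatial.transform import Rotation as Ro
def plan(target,jaw=None,q=None,pos=None):
    "world target + jaw axis angle (deg from world x) -> tool deltas in units"
    s=manip.sense(); R=Ro.from_quat(s['tool_rot']).as_matrix(); p=s['tcp_pos']
    d=R.T@(np.array(target)-p)/.4; cur=np.degrees(np.arctan2(R[1,1],R[0,1])); tw=0
    if jaw is not None:
        w=(jaw-cur+90)%180-90; tw=-np.radians(w)/.5
    print("t%.2f pos"%s['t'],p.round(4),"jaw %.2f"%cur,"q6 %.2f"%s['q'][5],"F",s['force'].round(1),"gap %.3f"%s['finger_gap'],"| delta",d.round(4),"twist %.3f"%tw)
E
python3 - <<'E'
from h import *
t=np.load("top0.npz"); C=cloud("top",t['p'],t['d']); hsv=cv2.cvtColor(t['p'],cv2.COLOR_RGB2HSV)
m=np.zeros((480,640),np.uint8); m[258:290,365:420]=(hsv[258:290,365:420,2]<110)*255*(C[258:290,365:420,2]>.009)
ct=max(cv2.findContours(m,0,2)[0],key=cv2.contourArea); b=cv2.boxPoints(cv2.minAreaRect(ct)); print("offcut",onplane("top",b,.018)[:,:2].round(3).tolist())
m=(C[250:285,255:290,2]>.02);ys,xs=np.nonzero(m);print("tape",onplane("top",[(255+xs.min(),250+ys.min()),(255+xs.max(),250+ys.max())],.036).round(3))
plan([.451,.295,.15],14.1)
E
```

```text
offcut [[0.414, -0.221], [0.462, -0.229], [0.445, -0.334], [0.398, -0.326]]
tape [[0.49  0.141 0.036]
 [0.412 0.055 0.036]]
t0.10 pos [0.2261 0.582  0.2414] jaw 68.75 q6 -0.18 F [-0.6 -0.7  0.2] gap 1.000 | delta [-0.7841 -0.4645  0.2292] twist 1.908
```

Call:
move_arm(deltas=[[-0.0784,-0.0464,0.0229,0.1,100],[-0.157,-0.093,0.046,0.25,100],[-0.235,-0.139,0.069,0.4,100],[-0.314,-0.186,0.092,0.55,100],[-0.392,-0.232,0.115,0.7,100],[-0.47,-0.279,0.138,0.85,100],[-0.549,-0.325,0.16,0.95,100],[-0.6,-0.355,0.175,1.0,100]], force=40)

```text
t: 0.77
tcp_pos: [0.3999, 0.3604, 0.1713]
tool_rot: [0.423, 0.906, -0.001, -0.0]
force: [0.6, -0.3, -0.5]
finger_gap: 1.0
```

```bash
python3 -c "
from h import *
plan([.451,.295,.10],14.1)"
```

```text
t0.77 pos [0.3999 0.3604 0.1713] jaw 39.89 q6 -0.17 F [ 0.6 -0.3 -0.5] gap 1.000 | delta [-0.2073 -0.0067  0.1783] twist 0.900
```

Call:
move_arm(deltas=[[-0.04,-0.001,0.035,0.15,100],[-0.08,-0.002,0.07,0.35,100],[-0.12,-0.004,0.105,0.55,100],[-0.16,-0.005,0.14,0.75,100],[-0.19,-0.006,0.165,0.85,100],[-0.207,-0.007,0.178,0.9,100],[-0.207,-0.007,0.178,0.9,100],[-0.207,-0.007,0.178,0.9,100]])

```text
t: 1.43
tcp_pos: [0.4497, 0.298, 0.1009]
tool_rot: [0.613, 0.79, -0.0, -0.0]
force: [0.2, 0.4, -0.6]
finger_gap: 1.001
```

```bash
python3 -c "
from h import *
plan([.451,.295,.018],14.1)
p,d=manip.snapshot('scene');cv2.imwrite('pics/s1.png',cv2.resize(p[100:280,300:540,::-1],None,fx=3,fy=3))"
```

```text
t1.43 pos [0.4497 0.298  0.1009] jaw 14.34 q6 0.13 F [ 0.2  0.4 -0.6] gap 1.001 | delta [-0.0081  0.0015  0.2074] twist 0.008
```

View pics/s1.png

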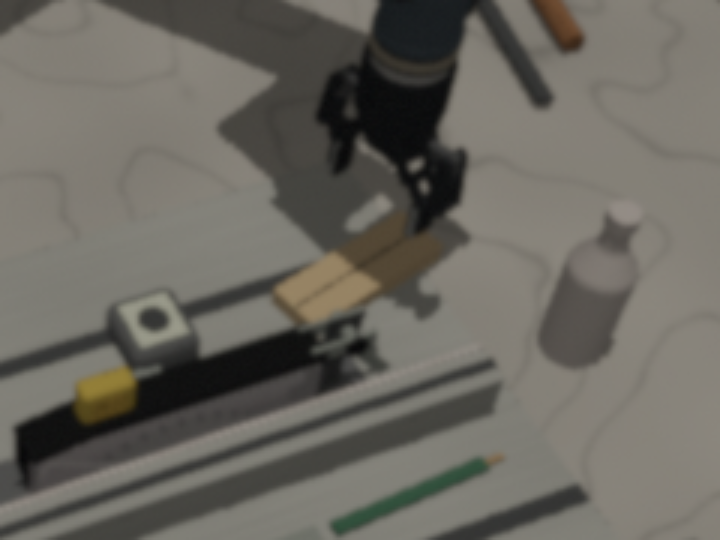

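Call:
move_arm(deltas=[[-0.004,0.001,0.05,0,100],[-0.008,0.001,0.1,0,100],[-0.008,0.001,0.15,0,100],[-0.008,0.001,0.18,0,100],[-0.008,0.001,0.2,0,100],[-0.008,0.001,0.21,0,100],[-0.008,0.001,0.2125,0,100],[-0.008,0.001,0.2125,0,85]])

```text
t: 2.15
tcp_pos: [0.4513, 0.2954, 0.0165]
tool_rot: [0.613, 0.79, 0.0, 0.0]
force: [0.3, -0.8, -0.7]
finger_gap: 0.883
```

Call:
move_arm(deltas=[[0,0,0,0,70],[0,0,0,0,60],[0,0,0,0,50],[0,0,0,0,50],[0,0,0,0,50],[0,0,0,0,50],[0,0,0,0,50],[0,0,0,0,50]], force=40)

```text
t: 2.82
tcp_pos: [0.4517, 0.2954, 0.0172]
tool_rot: [0.613, 0.79, 0.001, 0.0]
force: [0.1, -0.4, 5.7]
finger_gap: 0.644
```

```bash
python3 -c "
from h import *
plan([.45,.295,.1],14.1)
p,d=manip.snapshot('scene');cv2.imwrite('pics/s2.png',cv2.resize(p[120:240,340:500,::-1],None,fx=4,fy=4))"
```

```text
t2.82 pos [0.4517 0.2954 0.0172] jaw 14.32 q6 0.12 F [ 0.1 -0.4  5.7] gap 0.644 | delta [ 2.00e-04 -3.90e-03 -2.07e-01] twist 0.008
```

View pics/s2.png

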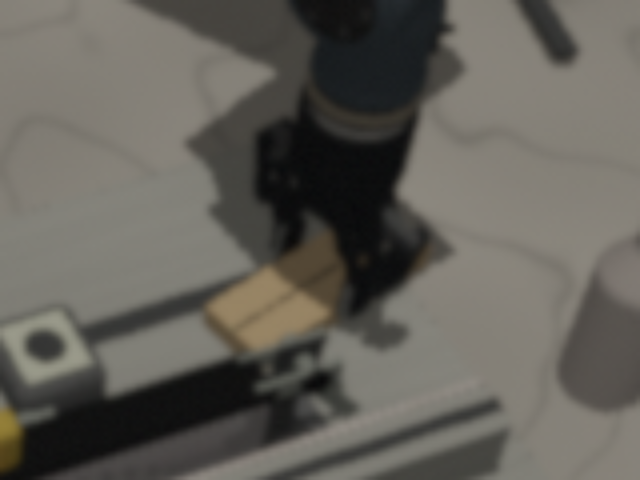

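Call:
move_arm(deltas=[[0,0,-0.03,0,50],[0,0,-0.08,0,50],[0,0,-0.14,0,50],[0,0,-0.2,0,50],[0,0,-0.24,0,50],[0,0,-0.26,0,50],[0,0,-0.26,0,50],[0,0,-0.26,0,50]])

```text
t: 3.53
tcp_pos: [0.4509, 0.295, 0.1204]
tool_rot: [0.613, 0.79, 0.0, 0.0]
force: [-0.5, 0.7, -1.4]
finger_gap: 0.637
```

```bash
python3 -c "
from h import *
plan([.455,0,.12],-.9)
plan([.455,-.1775,.12],-.9)
p,d=manip.snapshot('scene');cv2.imwrite('pics/s3.png',cv2.resize(p[80:240,320:520,::-1],None,fx=3,fy=3))"
```

```text
t3.53 pos [0.4509 0.295  0.1204] jaw 14.32 q6 0.12 F [-0.5  0.7 -1.4] gap 0.637 | delta [-0.717  -0.1725  0.0008] twist 0.531
t3.53 pos [0.4509 0.295  0.1204] jaw 14.32 q6 0.12 F [-0.5  0.7 -1.4] gap 0.637 | delta [-1.147e+00 -2.822e-01  7.000e-04] twist 0.531
```

View pics/s3.png

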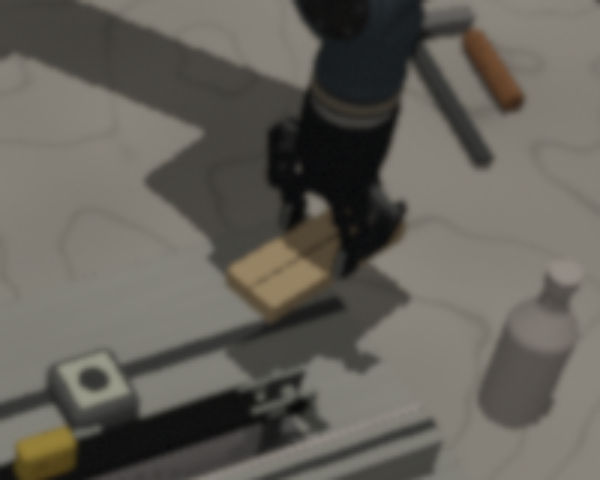

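Board lifted and level, around (300,265) in the crop. Carrying it over.

Call:
move_arm(deltas=[[-0.03,-0.007,0,0.04,50],[-0.1,-0.024,0,0.1,50],[-0.19,-0.046,0,0.2,50],[-0.28,-0.068,0,0.3,50],[-0.37,-0.09,0,0.4,50],[-0.46,-0.111,0,0.5,50],[-0.55,-0.133,0,0.53,50],[-0.64,-0.155,0,0.53,50]])

```text
t: 4.25
tcp_pos: [0.4529, 0.0295, 0.1191]
tool_rot: [0.713, 0.701, -0.001, -0.001]
force: [1.5, 0.2, -1.2]
finger_gap: 0.639
```

```bash
python3 -c "
from h import *
plan([.52,-.1775,.12],-.9)"
```

```text
t4.25 pos [0.4529 0.0295 0.1191] jaw -0.94 q6 -0.17 F [ 1.5  0.2 -1.2] gap 0.639 | delta [-0.5147  0.1763 -0.0029] twist -0.001
```

Call:
move_arm(deltas=[[-0.08,0,0,0,50],[-0.17,0,0,0,50],[-0.26,0.01,0,0,50],[-0.35,0.04,0,0,50],[-0.42,0.08,0,0,50],[-0.48,0.13,0,0,50],[-0.51,0.17,0,0,50],[-0.515,0.183,0,0,50]])

```text
t: 4.92
tcp_pos: [0.5264, -0.1796, 0.1192]
tool_rot: [0.714, 0.7, 0.0, 0.002]
force: [1.5, 0.6, -1.2]
finger_gap: 0.639
```

Call:
move_arm(deltas=[[0,0,0.02,0,50],[0,0,0.06,0,50],[0,0,0.11,0,50],[0,0,0.16,0,50],[0,0,0.19,0,50],[0,0,0.21,0,50],[0,0,0.22,0,50],[0,0,0.22,0,50]])

```text
t: 5.58
tcp_pos: [0.5235, -0.1746, 0.0313]
tool_rot: [0.712, 0.702, -0.0, -0.001]
force: [0.0, 0.5, -0.9]
finger_gap: 0.64
```

```bash
python3 -c "
from h import *
plan([.523,-.1775,.017],-.9)
for n in('scene','top'):
  p,d=manip.snapshot(n);r=p[180:330,180:380] if n=='scene' else p[180:300,290:470];cv2.imwrite('pics/p4%s.png'%n,cv2.resize(r[:,:,::-1],None,fx=4,fy=4))"
```

```text
t5.58 pos [ 0.5235 -0.1746  0.0313] jaw -0.83 q6 -0.51 F [ 0.   0.5 -0.9] gap 0.640 | delta [-0.0074 -0.0011  0.0356] twist 0.002
```

View pics/p4scene.png

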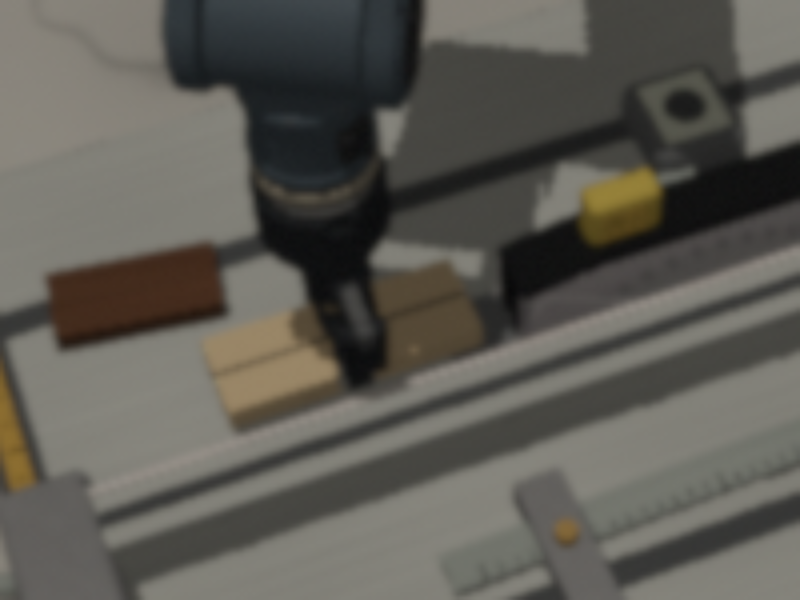

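View pics/p4top.png

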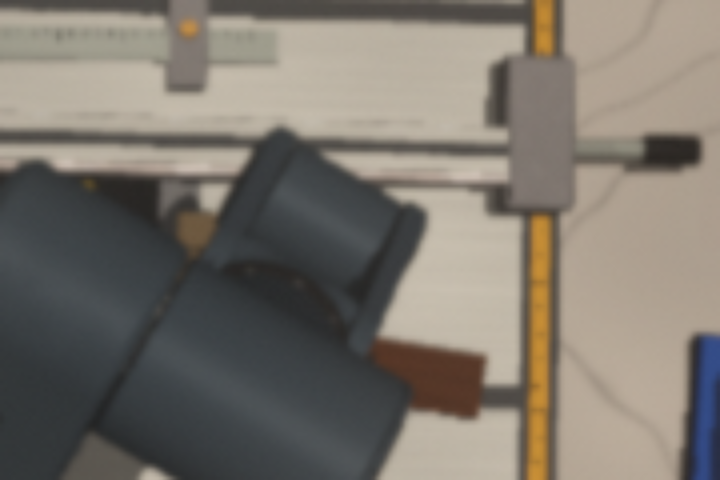

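Call:
move_arm(deltas=[[-0.004,0,0.01,0,50],[-0.007,0,0.02,0,50],[-0.007,0,0.028,0,50],[-0.007,0,0.033,0,50],[-0.007,0,0.036,0,50],[-0.007,0,0.036,0,50],[-0.007,0,0.036,0,50],[-0.007,0,0.036,0,50]])

```text
t: 6.35
tcp_pos: [0.5244, -0.1782, 0.0178]
tool_rot: [0.712, 0.702, 0.0, 0.0]
force: [1.1, -0.6, 0.2]
finger_gap: 0.639
```

```bash
python3 -c "
from h import *
plan([.523,-.1775,.017],-.9)
p,d=manip.snapshot('top'); print(onplane('top',[(334.5,238)],.02))
C=cloud('top',p,d); print([(u,C[236:241,u,2].round(3).tolist()) for u in range(328,342)])"
```

```text
t6.35 pos [ 0.5244 -0.1782  0.0178] jaw -0.86 q6 -0.51 F [ 1.1 -0.6  0.2] gap 0.639 | delta [ 0.0016 -0.0035  0.0019] twist 0.001
[[ 0.5370512  -0.09705124  0.02      ]]
[(328, [0.726, 0.727, 0.73, 0.732, 0.73]), (329, [0.724, 0.727, 0.73, 0.731, 0.732]), (330, [0.723, 0.727, 0.725, 0.728, 0.732]), (331, [0.721, 0.725, 0.725, 0.724, 0.729]), (332, [0.722, 0.718, 0.726, 0.726, 0.727]), (333, [0.722, 0.723, 0.726, 0.727, 0.73]), (334, [0.716, 0.72, 0.721, 0.724, 0.725]), (335, [0.715, 0.719, 0.724, 0.724, 0.73]), (336, [0.716, 0.715, 0.719, 0.721, 0.724]), (337, [0.71, 0.715, 0.717, 0.72, 0.726]), (338, [0.707, 0.711, 0.715, 0.719, 0.723]), (339, [0.704, 0.708, 0.713, 0.715, 0.715]), (340, [0.016, 0.696, 0.706, 0.706, 0.704]), (341, [0.023, 0.017, 0.015, 0.021, 0.71])]
```

Call:
move_arm(deltas=[[0,0,0,0,68],[0,0,0,0,72],[0,0,0,0,76],[0,0,0,0,76],[0,0,0,0,76],[0,0,-0.02,0,76],[0,0,-0.06,0,76],[0,0,-0.1,0,76]])

```text
t: 7.07
tcp_pos: [0.5239, -0.1779, 0.0581]
tool_rot: [0.712, 0.702, -0.0, -0.001]
force: [0.4, -0.1, 0.0]
finger_gap: 0.762
```

Call:
move_arm(deltas=[[-0.02,-0.05,-0.06,0.2,70],[-0.01,-0.12,-0.12,0.4,60],[0,-0.2,-0.18,0.6,50],[0,-0.27,-0.2,0.8,45],[0,-0.33,-0.2,1,45],[0,-0.38,-0.2,1,45],[0,-0.4,-0.2,1,45],[0,-0.4,-0.2,1,45]])

```text
t: 7.73
tcp_pos: [0.3628, -0.1752, 0.1382]
tool_rot: [0.864, 0.503, -0.0, -0.001]
force: [0.1, 0.1, -0.1]
finger_gap: 0.451
```

```bash
python3 -c "
from h import *
plan([.47,-.1775,.1],89.1)
for n in('scene','top'):
  p,d=manip.snapshot(n);np.savez(n+'5.npz',p=p,d=d);r=p[180:330,180:380] if n=='scene' else p[180:300,290:470];cv2.imwrite('pics/p5%s.png'%n,cv2.resize(r[:,:,::-1],None,fx=4,fy=4))"
```

```text
t7.73 pos [ 0.3628 -0.1752  0.1382] jaw -29.58 q6 -0.21 F [ 0.1  0.1 -0.1] gap 0.451 | delta [0.1273 0.236  0.0951] twist 2.140
```

View pics/p5scene.png

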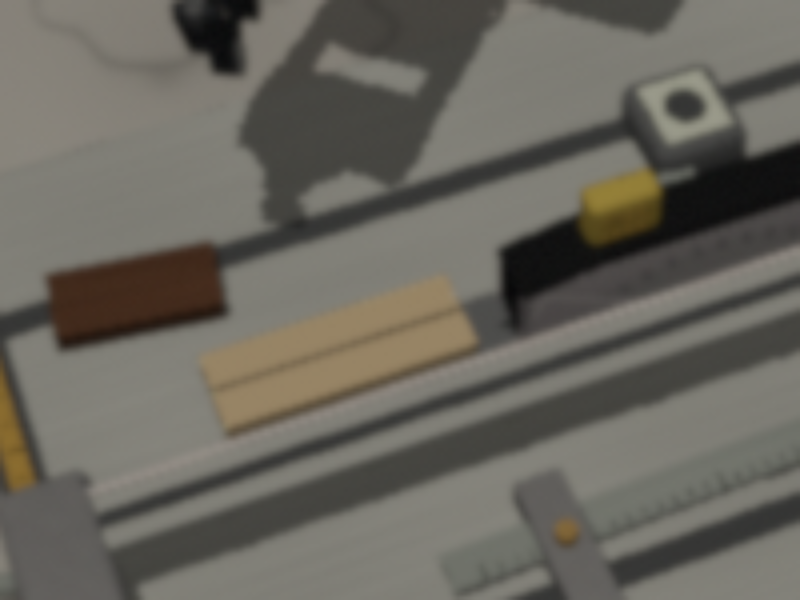

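View pics/p5top.png

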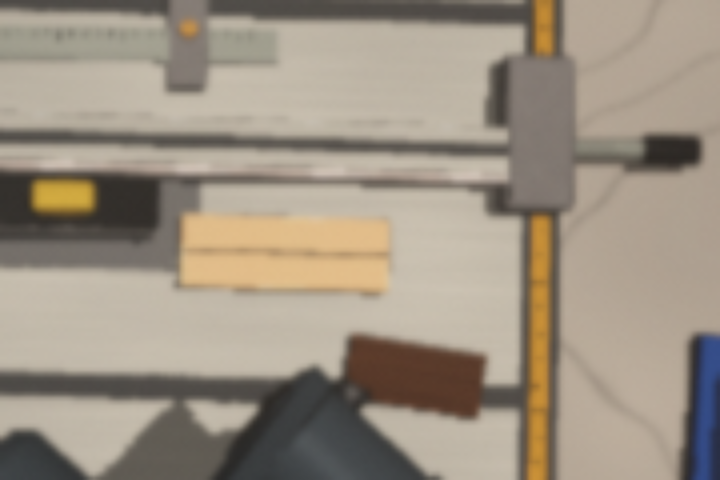

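```bash
cat >> h.py <<'E'
def board(p,roi,n="top"):
    hsv=cv2.cvtColor(p,cv2.COLOR_RGB2HSV); m=np.zeros((480,640),np.uint8); m[roi]=cv2.inRange(hsv,(8,70,110),(28,255,255))[roi]
    m=cv2.morphologyEx(m,cv2.MORPH_CLOSE,np.ones((3,3)))
    ct=max(cv2.findContours(m,0,2)[0],key=cv2.contourArea); b=cv2.boxPoints(cv2.minAreaRect(ct)); P=onplane(n,b,.02)
    # order by y
    P=P[np.argsort(P[:,1])]; c=P.mean(0); d=P[2:].mean(0)-P[:2].mean(0)
    print(n,"board c",c.round(4),"len %.4f"%np.linalg.norm(d),"x/y slope %.4f"%(d[0]/d[1]),"wid %.4f"%abs(P[0,0]-P[1,0]),"lead y %.4f"%P[2:,1].mean(), b.round(1).tolist())
E
python3 -c "
from h import *
t=np.load('top5.npz')['p'];board(t,(slice(230,256),slice(325,395)))
s=np.load('scene5.npz')['p'];board(s,(slice(245,295),slice(225,305)),'scene')"
```

```text
top board c [ 0.5224 -0.1771  0.02  ] len 0.1587 x/y slope 0.0262 wid 0.0574 lead y -0.0977 [[334.29998779296875, 251.39999389648438], [335.0, 232.8000030517578], [386.70001220703125, 234.8000030517578], [385.8999938964844, 253.5]]
scene board c [ 0.5264 -0.1754  0.02  ] len 0.1607 x/y slope 0.0086 wid 0.0546 lead y -0.0951 [[229.6999969482422, 269.1000061035156], [292.3999938964844, 247.6999969482422], [298.70001220703125, 265.8999938964844], [235.89999389648438, 287.3999938964844]]
```

Call:
move_arm(deltas=[[0.02,0.04,0.0,0.2,45],[0.05,0.09,0.0,0.4,45],[0.08,0.14,0.0,0.6,45],[0.1,0.19,0.0,0.8,45],[0.12,0.22,0.0,1,45],[0.127,0.236,0.02,1,45],[0.127,0.236,0.05,1,45],[0.127,0.236,0.08,1,45]])

```text
t: 8.5
tcp_pos: [0.4731, -0.1781, 0.1048]
tool_rot: [0.961, 0.276, 0.0, 0.001]
force: [-0.8, -0.6, -0.8]
finger_gap: 0.449
```

Call:
move_arm(deltas=[[0,0,0.0,0.2,45],[0,0,0.0,0.4,45],[0,0,0.0,0.6,45],[0,0,0.0,0.8,45],[0,0,0.0,1,45],[0,0,0,1,45],[0,0,0,1,45],[0,0,0,1,45]])

```text
t: 9.17
tcp_pos: [0.4717, -0.178, 0.1053]
tool_rot: [1.0, 0.03, -0.0, -0.0]
force: [0.1, 0.2, -0.8]
finger_gap: 0.447
```

```bash
python3 -c "
from h import *
plan([.47,-.1775,.018],89.1)
C=manip.get_calibration
print('scene nose bottom',onplane('scene',[(308,262),(307,261)],.004).round(4), 'nose top edge',onplane('scene',[(305,242)],.097).round(4))"
```

```text
t9.17 pos [ 0.4717 -0.178   0.1053] jaw -86.60 q6 0.93 F [ 0.1  0.2 -0.8] gap 0.447 | delta [-0.004  -0.0013  0.2181] twist 0.150
scene nose bottom [[ 0.5437 -0.0689  0.004 ]
 [ 0.54   -0.07    0.004 ]] nose top edge [[ 0.5467 -0.0768  0.097 ]]
```

Call:
move_arm(deltas=[[-0.004,0,0.05,0.15,45],[-0.006,0,0.1,0.15,45],[-0.006,0,0.15,0.15,45],[-0.006,0,0.19,0.15,45],[-0.006,0,0.21,0.15,45],[-0.006,0,0.218,0.15,45],[-0.006,0,0.218,0.15,45],[-0.006,0,0.218,0.15,45]])

```text
t: 9.83
tcp_pos: [0.4695, -0.1784, 0.0189]
tool_rot: [1.0, -0.009, 0.0, 0.0]
force: [0.1, 0.5, 0.1]
finger_gap: 0.449
```

```bash
python3 -c "
from h import *
plan([.5115,-.1775,.018],89.1)
p,d=manip.snapshot('scene');r=p[180:330,180:380];cv2.imwrite('pics/p6.png',cv2.resize(r[:,:,::-1],None,fx=4,fy=4))"
```

```text
t9.83 pos [ 0.4695 -0.1784  0.0189] jaw -91.06 q6 1.00 F [0.1 0.5 0.1] gap 0.449 | delta [ 0.1048 -0.0042  0.0024] twist -0.006
```

View pics/p6.png

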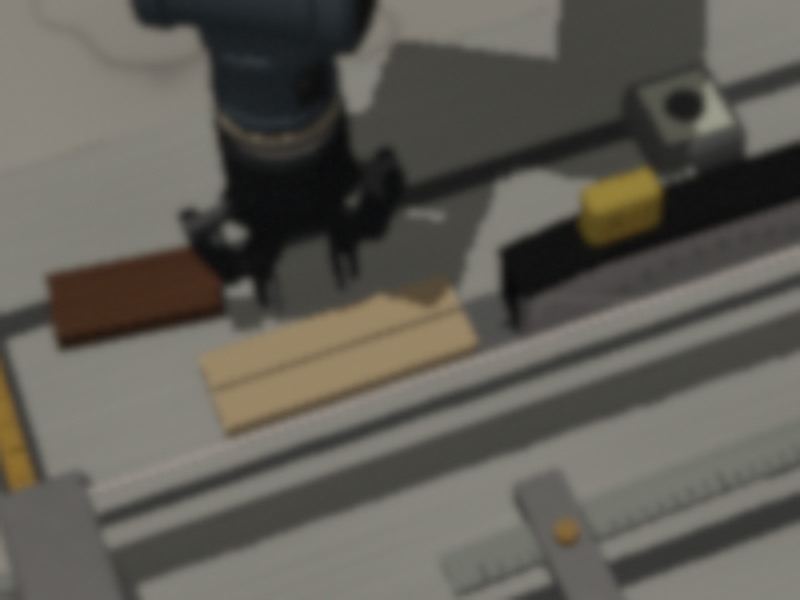

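Call:
move_arm(deltas=[[0.01,0,0,0,45],[0.025,0,0,0,45],[0.04,0,0,0,45],[0.055,0,0,0,45],[0.068,0,0,0,45],[0.078,0,0,0,45],[0.085,0,0,0,45],[0.088,0,0,0,45]])

```text
t: 10.55
tcp_pos: [0.5049, -0.1789, 0.0185]
tool_rot: [1.0, -0.009, 0.0, 0.0]
force: [-1.3, 0.6, 0.7]
finger_gap: 0.451
```

Call:
move_arm(deltas=[[0.001,0,0,0,45],[0.003,0,0,0,45],[0.005,0,0,0,45],[0.007,0,0,0,45],[0.008,0,0,0,45],[0.009,0,0,0,45],[0.01,0,0,0,45],[0.01,0,0,0,45]])

```text
t: 11.22
tcp_pos: [0.5085, -0.179, 0.0185]
tool_rot: [1.0, -0.01, 0.0, 0.0]
force: [0.7, -0.7, 0.0]
finger_gap: 0.45
```

```bash
python3 -c "
from h import *
plan([.5115,-.1775,.018],89.1)
p,d=manip.snapshot('scene');r=p[180:330,180:380];cv2.imwrite('pics/p7.png',cv2.resize(r[:,:,::-1],None,fx=4,fy=4))"
```

```text
t11.22 pos [ 0.5085 -0.179   0.0185] jaw -91.10 q6 1.04 F [ 0.7 -0.7  0. ] gap 0.450 | delta [ 0.0075 -0.0039  0.0013] twist -0.007
```

View pics/p7.png

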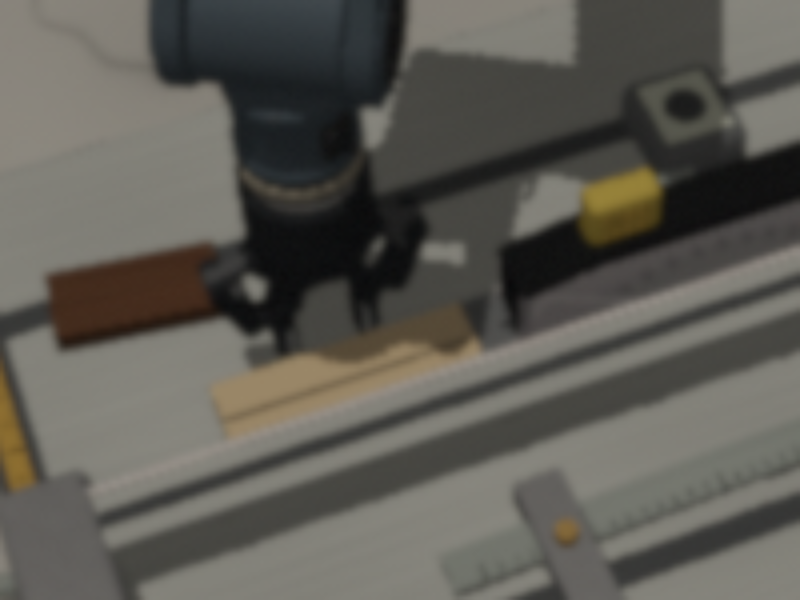

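Call:
move_arm(deltas=[[0.001,0,0,0,45],[0.002,0,0,0,45],[0.003,0,0,0,45],[0.004,0,0,0,45],[0.005,0,0,0,45],[0.006,0,0,0,45],[0.006,0,0,0,45],[0.006,0,0,0,45]])

```text
t: 11.93
tcp_pos: [0.5109, -0.179, 0.0185]
tool_rot: [1.0, -0.01, 0.0, 0.0]
force: [0.5, 0.3, 0.1]
finger_gap: 0.448
```

Call:
move_arm(deltas=[[0.001,0,0,0,45],[0.002,0,0,0,45],[0.003,0,0,0,45],[0.004,0,0,0,45],[0.004,0,0,0,45],[0.004,0,0,0,45],[0.004,0,0,0,45],[0.004,0,0,0,45]])

```text
t: 12.6
tcp_pos: [0.5125, -0.1791, 0.0185]
tool_rot: [1.0, -0.01, 0.0, 0.0]
force: [-0.2, 0.2, 0.5]
finger_gap: 0.447
```

Call:
move_arm(deltas=[[0.001,0,0,0,45],[0.002,0,0,0,45],[0.003,0,0,0,45],[0.004,0,0,0,45],[0.004,0,0,0,45],[0.004,0,0,0,45],[0.004,0,0,0,45],[0.004,0,0,0,45]])

```text
t: 13.27
tcp_pos: [0.5135, -0.179, 0.0185]
tool_rot: [1.0, -0.009, -0.001, -0.0]
force: [-2.6, -1.2, 1.3]
finger_gap: 0.447
```

Call:
move_arm(deltas=[[0.001,0,0,0,45],[0.002,0,0,0,45],[0.003,0,0,0,45],[0.003,0,0,0,45],[0.003,0,0,0,45],[0.003,0,0,0,45],[0.003,0,0,0,45],[0.003,0,0,0,45]])

```text
t: 13.93
tcp_pos: [0.5136, -0.179, 0.0185]
tool_rot: [1.0, -0.009, -0.002, -0.0]
force: [-5.6, -3.2, 4.4]
finger_gap: 0.449
```

```bash
python3 -c "
from h import *
plan([.5115,-.1775,.018],89.1)
p,d=manip.snapshot('scene');r=p[180:330,180:380];cv2.imwrite('pics/p8.png',cv2.resize(r[:,:,::-1],None,fx=4,fy=4))"
```

```text
t13.93 pos [ 0.5136 -0.179   0.0185] jaw -91.05 q6 1.05 F [-5.6 -3.2  4.4] gap 0.449 | delta [-0.0053 -0.0037  0.0012] twist -0.005
```

View pics/p8.png

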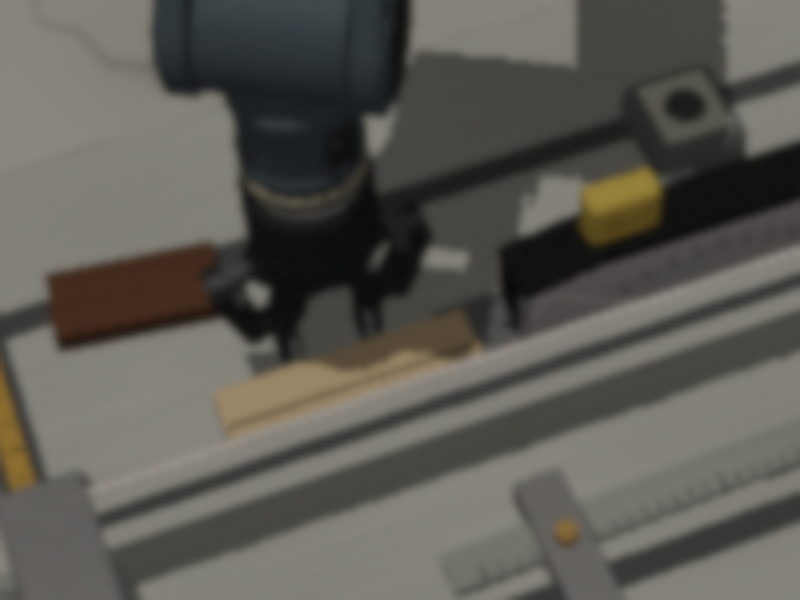

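Call:
move_arm(deltas=[[0.001,0,0,0,45],[0.002,0,0,0,45],[0.003,0,0,0,45],[0.003,0,0,0,45],[0.002,0,0,0,45],[0,0,0,0,45],[-0.01,0,0,0,45],[-0.03,0,0,0,45]])

```text
t: 14.65
tcp_pos: [0.505, -0.1795, 0.0187]
tool_rot: [1.0, -0.01, 0.002, 0.001]
force: [0.9, 0.0, 0.3]
finger_gap: 0.453
```

Call:
move_arm(deltas=[[-0.02,0,-0.03,0,45],[-0.04,0,-0.1,0,45],[-0.08,0,-0.2,0,45],[-0.16,0,-0.25,0,45],[-0.25,0,-0.3,0,45],[-0.3,0,-0.3,0,45],[-0.3,0,-0.3,0,45],[-0.3,0,-0.3,0,45]])

```text
t: 15.32
tcp_pos: [0.383, -0.1766, 0.139]
tool_rot: [1.0, -0.011, 0.001, 0.0]
force: [0.2, 0.6, 0.0]
finger_gap: 0.455
```

```bash
python3 -c "
from h import *
plan([.555,-.0077,.2],-.9)
for n in('scene','top'):
  p,d=manip.snapshot(n);np.savez(n+'9.npz',p=p,d=d);r=p[180:330,180:380] if n=='scene' else p[180:300,290:470];cv2.imwrite('pics/p9%s.png'%n,cv2.resize(r[:,:,::-1],None,fx=4,fy=4,interpolation=cv2.INTER_NEAREST))
  board(p,(slice(222,256),slice(325,395)) if n=='top' else (slice(245,305),slice(225,310)),n)"
```

```text
t15.32 pos [ 0.383  -0.1766  0.139 ] jaw -91.21 q6 0.89 F [0.2 0.6 0. ] gap 0.455 | delta [ 0.4214 -0.4312 -0.152 ] twist 3.131
scene board c [ 0.5428 -0.1756  0.02  ] len 0.1590 x/y slope 0.0123 wid 0.0320 lead y -0.0962 [[233.3000030517578, 278.0], [295.79998779296875, 256.70001220703125], [299.5, 267.5], [237.0, 288.8999938964844]]
top board c [ 0.5521 -0.1784  0.02  ] len 0.1600 x/y slope -0.0140 wid 0.0586 lead y -0.0984 [[335.0, 224.0], [387.0, 224.0], [387.0, 243.0], [335.0, 243.0]]
```

View pics/p9scene.png

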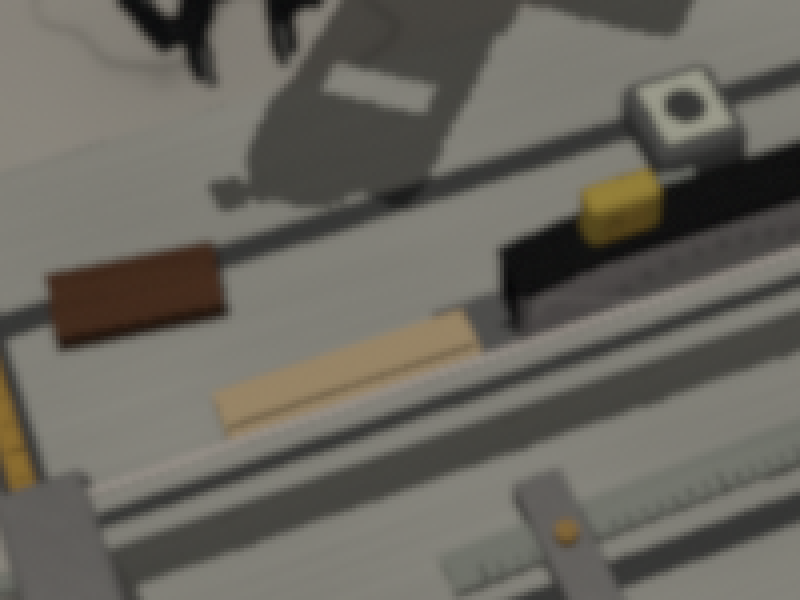

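View pics/p9top.png

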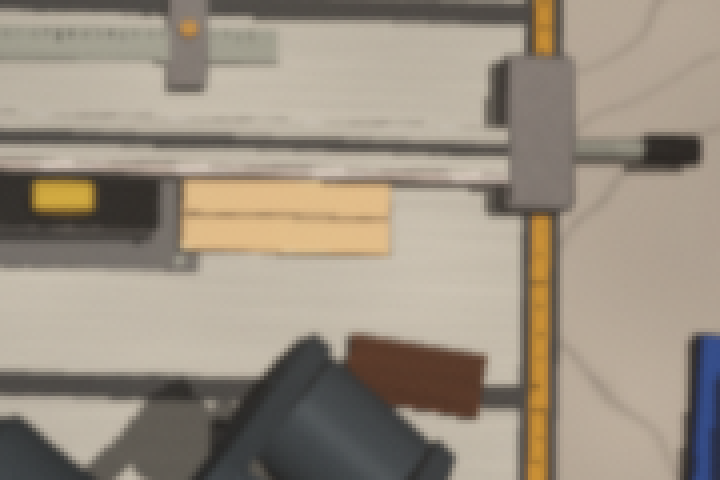

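```bash
python3 -c "
from h import *
p=np.load('top9.npz')['p']; b=(p[:,:,0].astype(float)-p[:,:,2])  # yellowness
def cross(prof,th):
    k=np.nonzero((prof[:-1]-th)*(prof[1:]-th)<0)[0]; return k+(th-prof[k])/(prof[k+1]-prof[k])
lo=[];hi=[]
for u in range(340,384):
    c=cross(b[216:252,u],(b[228,u]+b[248,u])/2)
    lo.append((u,216+c[-1])); hi.append((u,216+c[0]))
for n,e in(('near',lo),('fence side',hi)):
    P=onplane('top',e,.02); f=np.polyfit(P[:,1],P[:,0],1); print(n,f.round(4),np.polyval(f,-.178).round(4),(P[:,0]-np.polyval(f,P[:,1])).std().round(5))
for v in (228,232,236,240):
    c=cross(b[v,325:400],35); print(v,(325+c).round(2),onplane('top',[(325+c[0],v),(325+c[-1],v)],.02)[:,1].round(4))
g=p.mean(2)
for v in (228,231,234): print(g[v,322:338].round().tolist())
"
```

```text
near [0.0148 0.5262] 0.5236 0.00018
fence side [0.0159 0.582 ] 0.5791 0.00053
228 [334.57 388.1 ] [-0.0969 -0.2617]
232 [334.36 387.88] [-0.0964 -0.2611]
236 [334.21 387.86] [-0.0961 -0.2611]
240 [334.18 387.81] [-0.0961 -0.261 ]
[47.0, 47.0, 47.0, 47.0, 46.0, 46.0, 48.0, 63.0, 94.0, 109.0, 113.0, 107.0, 91.0, 110.0, 157.0, 180.0]
[46.0, 47.0, 46.0, 46.0, 46.0, 46.0, 51.0, 69.0, 97.0, 110.0, 112.0, 107.0, 96.0, 123.0, 161.0, 176.0]
[46.0, 46.0, 47.0, 46.0, 46.0, 46.0, 51.0, 69.0, 97.0, 110.0, 113.0, 107.0, 98.0, 123.0, 154.0, 160.0]
```

Board edge slope 0.015 matches the fence (0.0155), its fence side lies on the face at x=0.579, and the gap to the nose is about 19 mm. Now the handle.

Call:
move_arm(deltas=[[0.0,0,-0.05,-0.2,55],[0.03,-0.03,-0.1,-0.4,55],[0.09,-0.09,-0.15,-0.6,55],[0.16,-0.16,-0.152,-0.8,55],[0.23,-0.23,-0.152,-1,55],[0.3,-0.3,-0.152,-1,55],[0.36,-0.36,-0.152,-1,55],[0.41,-0.415,-0.152,-1,55]])

```text
t: 16.08
tcp_pos: [0.5537, -0.0113, 0.1988]
tool_rot: [0.971, 0.239, 0.001, 0.0]
force: [-0.3, 0.2, -0.3]
finger_gap: 0.55
```

Call:
move_arm(deltas=[[0,0,0,-0.2,55],[0,0,0.0,-0.4,55],[0,0,0.0,-0.6,55],[0,0,0.0,-0.8,55],[0,0,0.0,-1,55],[0,0,0,-1,55],[0,0,0,-1,55],[0,0,0,-1,55]])

```text
t: 16.75
tcp_pos: [0.5509, -0.0134, 0.1989]
tool_rot: [0.883, 0.47, 0.0, -0.0]
force: [0.0, 0.2, 0.5]
finger_gap: 0.544
```

Call:
move_arm(deltas=[[0,0,0,-0.2,55],[0,0,0.0,-0.4,55],[0,0,0.0,-0.6,55],[0,0,0.0,-0.8,55],[0,0,0.0,-1,55],[0,0,0,-1,55],[0,0,0,-1,55],[0,0,0,-1,55]])

```text
t: 17.42
tcp_pos: [0.5505, -0.0137, 0.1992]
tool_rot: [0.739, 0.674, 0.0, 0.0]
force: [1.2, -0.2, 0.6]
finger_gap: 0.552
```

```bash
python3 -c "
from h import *
plan([.556,-.0077,.15],-.9)"
```

```text
t17.42 pos [ 0.5505 -0.0137  0.1992] jaw -5.32 q6 -0.14 F [ 1.2 -0.2  0.6] gap 0.552 | delta [0.0163 0.0123 0.1231] twist -0.154
```

Call:
move_arm(deltas=[[0.008,0.006,0.0,-0.15,55],[0.016,0.012,0.02,-0.154,55],[0.016,0.012,0.05,-0.154,55],[0.016,0.012,0.08,-0.154,55],[0.016,0.012,0.1,-0.154,55],[0.016,0.012,0.12,-0.154,55],[0.016,0.012,0.123,-0.154,55],[0.016,0.012,0.123,-0.154,55]])

```text
t: 18.08
tcp_pos: [0.5554, -0.0077, 0.1494]
tool_rot: [0.712, 0.702, -0.0, -0.001]
force: [0.4, -0.9, 0.2]
finger_gap: 0.55
```

```bash
python3 -c "
from h import *
plan([.556,-.0077,.116],-.9)
for n in('scene','top'):
  p,d=manip.snapshot(n);r=p[160:280,260:420] if n=='scene' else p[180:300,240:400];cv2.imwrite('pics/p10%s.png'%n,cv2.resize(r[:,:,::-1],None,fx=4,fy=4))"
```

```text
t18.08 pos [ 0.5554 -0.0077  0.1494] jaw -0.79 q6 -0.20 F [ 0.4 -0.9  0.2] gap 0.550 | delta [0.     0.0017 0.0835] twist 0.004
```

View pics/p10scene.png

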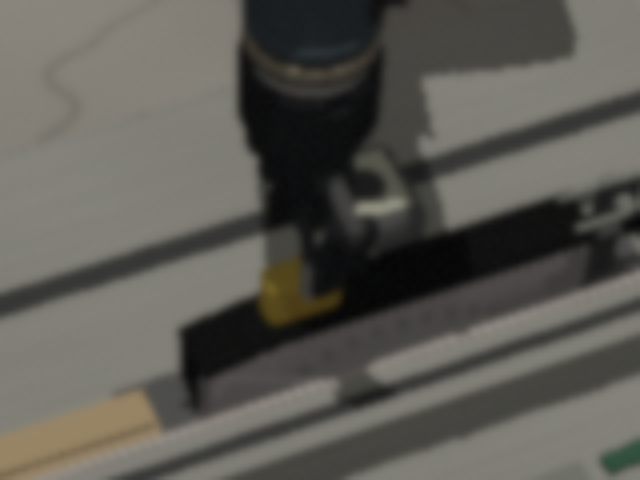

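Fingers straddle the handle, at about (300,290) in the crop. Descend and close.

Call:
move_arm(deltas=[[0,0.001,0.02,0,55],[0,0.001,0.04,0,55],[0,0.001,0.06,0,55],[0,0.001,0.075,0,55],[0,0.001,0.083,0,55],[0,0.001,0.083,0,55],[0,0.001,0.083,0,50],[0,0.001,0.083,0,45]])

```text
t: 18.85
tcp_pos: [0.5563, -0.0079, 0.117]
tool_rot: [0.712, 0.702, 0.0, 0.0]
force: [0.2, 0.5, 0.1]
finger_gap: 0.445
```

Call:
move_arm(deltas=[[0,0,0,0,40],[0,0,0,0,34],[0,0,0,0,28],[0,0,0,0,20],[0,0,0,0,10],[0,0,0,0,10],[0,0,0,0,10],[0,0,0,0,10]], force=40)

```text
t: 19.52
tcp_pos: [0.5562, -0.0078, 0.1173]
tool_rot: [0.712, 0.702, 0.0, 0.0]
force: [-0.5, -0.5, 5.0]
finger_gap: 0.253
```

```bash
python3 -c "
from h import *
plan([.556,-.0077,.116],-.9)
p,d=manip.snapshot('scene');r=p[160:280,260:420];cv2.imwrite('pics/p11.png',cv2.resize(r[:,:,::-1],None,fx=4,fy=4))
# arc, from grasp at z_g above table
H=np.array([-.0077+.215,.095]); g=np.array([-.0077,manip.sense()['tcp_pos'][2]+.008]); r=g-H
a0=np.arctan2(r[1],-r[0]);R=np.hypot(*r)
for th in (5,10,15,20,25,30,35,40,45,46): 
  a=a0+np.radians(th); q=H+R*np.array([-np.cos(a),np.sin(a)])-g; print(th,(q/.4).round(4))
"
```

```text
t19.52 pos [ 0.5562 -0.0078  0.1173] jaw -0.76 q6 -0.20 F [-0.5 -0.5  5. ] gap 0.253 | delta [ 0.0004 -0.0006  0.0033] twist 0.005
5 [0.0087 0.0466]
10 [0.0213 0.0922]
15 [0.0379 0.1365]
20 [0.0583 0.1793]
25 [0.0824 0.2201]
30 [0.1099 0.2586]
35 [0.1407 0.2946]
40 [0.1745 0.3278]
45 [0.211  0.3579]
46 [0.2186 0.3635]
```

View pics/p11.png

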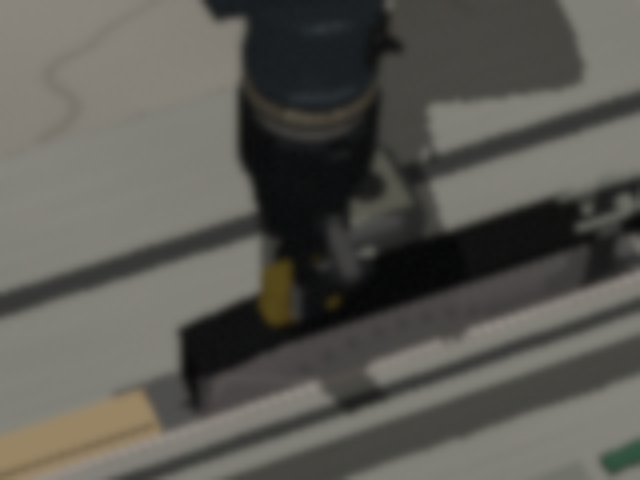

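Call:
move_arm(deltas=[[0.0005,0,-0.005,0,10],[0.002,0,-0.014,0,10],[0.005,0,-0.028,0,10],[0.009,0,-0.047,0,10],[0.015,0,-0.07,0,10],[0.021,0,-0.092,0,10],[0.021,0,-0.092,0,10],[0.021,0,-0.092,0,10]])

```text
t: 20.23
tcp_pos: [0.5563, 0.0011, 0.1546]
tool_rot: [0.712, 0.703, 0.0, 0.0]
force: [0.7, 0.4, -3.3]
finger_gap: 0.248
```

```bash
python3 -c "
from h import *
plan([.556,.0007,.154],-.9)
p,d=manip.snapshot('scene');r=p[160:280,260:420];cv2.imwrite('pics/p12.png',cv2.resize(r[:,:,::-1],None,fx=4,fy=4))
"
```

```text
t20.23 pos [0.5563 0.0011 0.1546] jaw -0.74 q6 -0.19 F [ 0.7  0.4 -3.3] gap 0.248 | delta [-0.0009 -0.0007  0.0014] twist 0.006
```

View pics/p12.png

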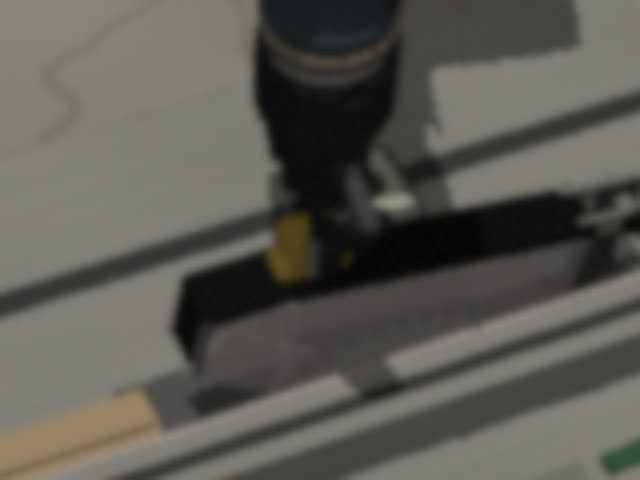

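Call:
move_arm(deltas=[[0.005,0,-0.015,0,10],[0.016,0,-0.044,0,10],[0.026,0,-0.066,0,10],[0.037,0,-0.087,0,10],[0.049,0,-0.108,0,10],[0.061,0,-0.128,0,10],[0.075,0,-0.148,0,10],[0.089,0,-0.166,0,10]])

```text
t: 20.95
tcp_pos: [0.5568, 0.0364, 0.2211]
tool_rot: [0.712, 0.703, -0.0, 0.001]
force: [3.4, 0.0, -5.4]
finger_gap: 0.25
```

```bash
python3 -c "
from h import *
plan([.556,-.0077+.1099*.4,.1173+.2586*.4],-.9)
p,d=manip.snapshot('scene');r=p[130:280,260:440];cv2.imwrite('pics/p13.png',cv2.resize(r[:,:,::-1],None,fx=4,fy=4))
"
```

```text
t20.95 pos [0.5568 0.0364 0.2211] jaw -0.73 q6 -0.12 F [ 3.4  0.  -5.4] gap 0.250 | delta [-0.0004 -0.002   0.0009] twist 0.006
```

View pics/p13.png

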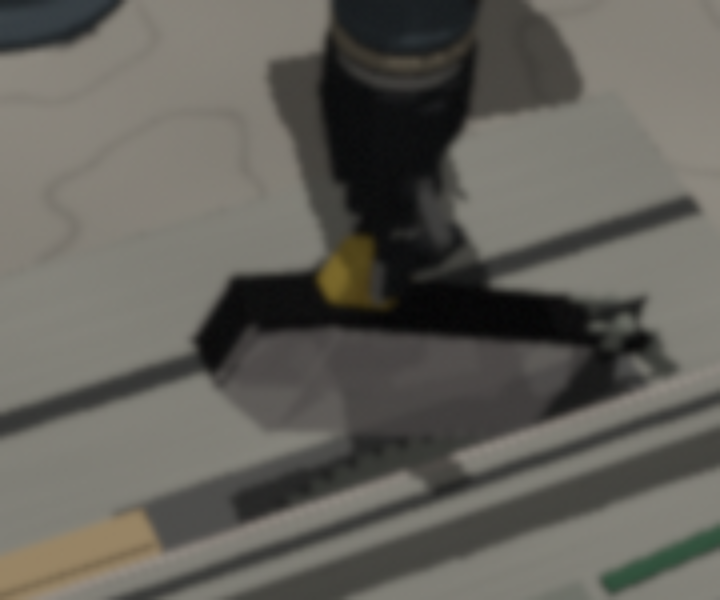

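Call:
move_arm(deltas=[[0.005,-0.001,-0.006,0,10],[0.015,-0.001,-0.018,0,10],[0.031,-0.002,-0.036,0,10],[0.048,-0.002,-0.053,0,10],[0.065,-0.002,-0.069,0,10],[0.083,-0.002,-0.085,0,10],[0.094,-0.002,-0.094,0,10],[0.1,-0.002,-0.0985,0,10]])

```text
t: 21.67
tcp_pos: [0.5574, 0.0763, 0.2602]
tool_rot: [0.711, 0.703, 0.001, 0.001]
force: [5.3, -0.8, -5.0]
finger_gap: 0.254
```

Call:
move_arm(deltas=[[0,0,0,0,10],[0,0,0,0,10],[0,0,0,0,10],[0,0,0,0,10],[0,0,0,0,10],[0,0,0,0,10],[0,0,0,0,10],[0,0,0,0,10]])

```text
t: 22.33
tcp_pos: [0.5574, 0.0759, 0.2598]
tool_rot: [0.712, 0.703, 0.001, 0.001]
force: [4.9, -1.4, -3.2]
finger_gap: 0.252
```

```bash
python3 -c "
from h import *
plan([.556,-.0077+.211*.4,.1173+.3579*.4],-.9)
for n in('scene','top'):
  p,d=manip.snapshot(n);np.savez(n+'14.npz',p=p,d=d);r=p[110:300,220:440] if n=='scene' else p[180:300,190:430];cv2.imwrite('pics/p14%s.png'%n,cv2.resize(r[:,:,::-1],None,fx=3,fy=3))
"
```

```text
t22.33 pos [0.5574 0.0759 0.2598] jaw -0.74 q6 -0.05 F [ 4.9 -1.4 -3.2] gap 0.252 | delta [ 0.002  -0.0035 -0.0016] twist 0.005
```

View pics/p14scene.png

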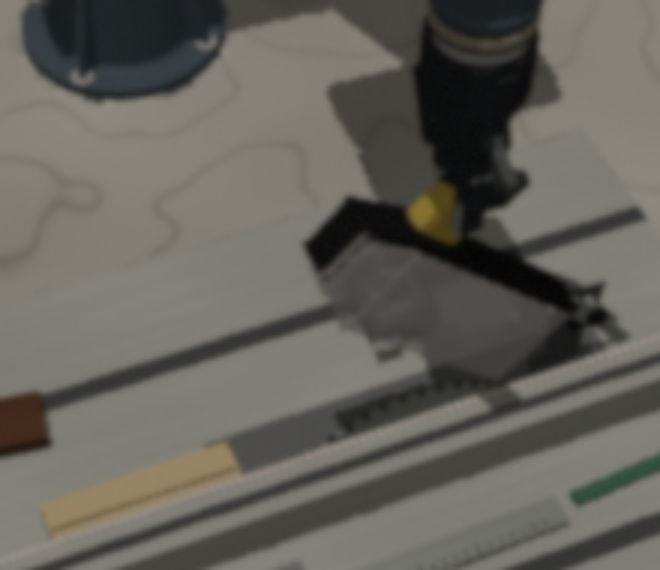

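View pics/p14top.png

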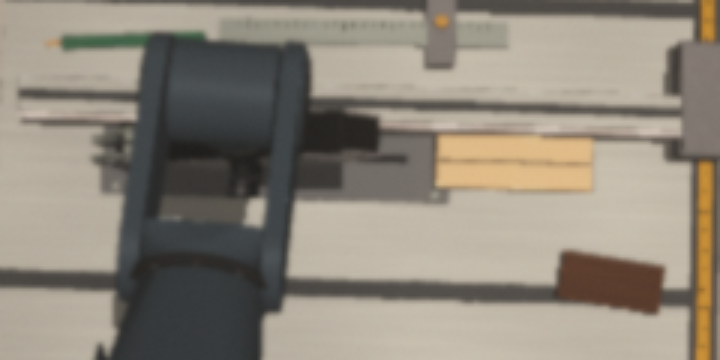

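```bash
python3 -c "
from h import *
a=np.load('scene14.npz');C=cloud('scene',a['p'],a['d']);g=a['p'].max(2)
m=np.zeros((480,640),bool); m[170:222,315:425]=1
P=C[m&(g<45)]; P=P[(P[:,2]>.12)&(P[:,2]<.34)&(abs(P[:,0]-.557)<.025)]
P=P[(P[:,1]<.06)|((P[:,1]>.11))]
A=np.c_[P[:,1],np.ones(len(P))];f=np.linalg.lstsq(A,P[:,2],rcond=None)[0]
for _ in range(6):
  r=P[:,2]-A@f; k=abs(r-np.median(r))<.008; f=np.linalg.lstsq(A[k],P[k,2],rcond=None)[0]
print(len(P),k.sum(),np.degrees(np.arctan(f)).round(1),f, P[k][:,1].min(),P[k][:,1].max())
f=np.linalg.lstsq(np.c_[P[k][:,2],np.ones(k.sum())],P[k][:,1],rcond=None)[0];print(90-np.degrees(np.arctan(-f[0])))
p=a['p'];board(np.load('top14.npz')['p'],(slice(222,256),slice(325,395)))"
```

```text
764 532 [-41.8  16.1] [-0.89476809  0.28796025] -0.007465574659166085 0.18673721636382834
41.93431184265161
top board c [ 0.5521 -0.1784  0.02  ] len 0.1600 x/y slope -0.0140 wid 0.0586 lead y -0.0984 [[335.0, 224.0], [387.0, 224.0], [387.0, 243.0], [335.0, 243.0]]
```

```bash
python3 -c "
from h import *
H=np.array([.2073,.095])
def prof(f,roi):
  a=np.load(f);C=cloud('scene',a['p'],a['d']);g=a['p'].max(2)
  m=np.zeros((480,640),bool); m[roi]=1
  P=C[m&(g<45)]; return P[(P[:,2]>.06)&(abs(P[:,0]-.557)<.019)][:,1:]-H
A=prof('scene0.npz',(slice(200,265),slice(300,425)));B=prof('scene14.npz',(slice(170,222),slice(315,425)))
# polar about hinge: upper envelope angle vs radius
for lo in range(60,300,20):
  o=[]
  for P in(A,B):
    r=np.hypot(*P.T)*1000; an=np.degrees(np.arctan2(P[:,1],-P[:,0])); k=(r>lo)&(r<lo+20)
    o+= [k.sum(),*(np.percentile(an[k],[50,85]).round(1) if k.sum()>5 else (np.nan,)*2)]
  print(lo,o, 'diff',np.round(o[4]-o[1],1),np.round(o[5]-o[2],1))
"
```

```text
60 [np.int64(89), np.float64(2.2), np.float64(3.7), np.int64(29), np.float64(46.5), np.float64(47.0)] diff 44.3 43.3
80 [np.int64(86), np.float64(1.4), np.float64(2.5), np.int64(38), np.float64(46.1), np.float64(46.4)] diff 44.7 43.9
100 [np.int64(89), np.float64(1.0), np.float64(2.3), np.int64(35), np.float64(45.5), np.float64(45.8)] diff 44.5 43.5
120 [np.int64(94), np.float64(1.1), np.float64(2.0), np.int64(40), np.float64(45.4), np.float64(45.6)] diff 44.3 43.6
140 [np.int64(103), np.float64(1.0), np.float64(1.6), np.int64(46), np.float64(45.1), np.float64(45.4)] diff 44.1 43.8
160 [np.int64(97), np.float64(0.9), np.float64(1.5), np.int64(29), np.float64(44.9), np.float64(45.2)] diff 44.0 43.7
180 [np.int64(53), np.float64(0.5), np.float64(1.0), np.int64(26), np.float64(44.7), np.float64(45.1)] diff 44.2 44.1
200 [np.int64(34), np.float64(0.1), np.float64(0.5), np.int64(22), np.float64(44.5), np.float64(47.4)] diff 44.4 46.9
220 [np.int64(49), np.float64(0.4), np.float64(0.8), np.int64(44), np.float64(44.4), np.float64(53.4)] diff 44.0 52.6
240 [np.int64(122), np.float64(-0.3), np.float64(0.3), np.int64(85), np.float64(43.9), np.float64(44.3)] diff 44.2 44.0
260 [np.int64(112), np.float64(-1.1), np.float64(-0.6), np.int64(79), np.float64(43.0), np.float64(43.3)] diff 44.1 43.9
280 [np.int64(44), np.float64(-2.1), np.float64(-1.2), np.int64(232), np.float64(38.3), np.float64(41.8)] diff 40.4 43.0
```

Call:
move_arm(deltas=[[0.001,0,-0.001,0,10],[0.002,0,-0.002,0,10],[0.003,0,-0.003,0,10],[0.004,0,-0.004,0,10],[0.004,0,-0.004,0,10],[0.004,0,-0.004,0,10],[0.004,0,-0.004,0,10],[0.004,0,-0.004,0,10]])

```text
t: 23.1
tcp_pos: [0.5574, 0.0774, 0.261]
tool_rot: [0.712, 0.702, 0.0, 0.001]
force: [6.0, -1.7, -6.7]
finger_gap: 0.249
```

Call:
move_arm(deltas=[[0,0,0,0,10],[0,0,0,0,10],[0,0,0,0,10],[0,0,0,0,10],[0,0,0,0,10],[0,0,0,0,10],[0,0,0,0,10],[0,0,0,0,10]])

```text
t: 23.77
tcp_pos: [0.5574, 0.0774, 0.261]
tool_rot: [0.712, 0.702, 0.0, 0.001]
force: [5.5, -1.5, -6.2]
finger_gap: 0.255
```

```bash
python3 -c "
from h import *
H=np.array([.2073,.095])
p,d=manip.snapshot('scene');np.savez('scene15.npz',p=p,d=d);cv2.imwrite('pics/p15.png',p[:,:,::-1])
def prof(f,roi):
  a=np.load(f);C=cloud('scene',a['p'],a['d']);g=a['p'].max(2)
  m=np.zeros((480,640),bool); m[roi]=1
  P=C[m&(g<45)]; return P[(P[:,2]>.06)&(abs(P[:,0]-.557)<.019)][:,1:]-H
A=prof('scene0.npz',(slice(200,265),slice(300,425)));B=prof('scene15.npz',(slice(168,222),slice(315,425)))
D=[]
for lo in range(80,260,20):
  m=[np.median(np.degrees(np.arctan2(P[:,1],-P[:,0]))[(abs(np.hypot(*P.T)*1000-lo-10)<10)]) for P in(A,B)]; D.append(m[1]-m[0])
print(np.round(D,1),np.mean(D));plan([.556,.0767,.2605])
s=manip.sense();print(s['qd'].round(4))"
```

```text
[45.  45.1 44.7 44.7 44.5 44.9 45.  44.7 44.6] 44.79806304371711
t23.82 pos [0.5574 0.0774 0.261 ] jaw -0.75 q6 -0.05 F [ 5.8 -1.8 -6.5] gap 0.250 | delta [-0.0018 -0.0036  0.0013] twist 0.000
[-0.0016  0.0016  0.0007 -0.0005  0.0007 -0.001 ]
```

View pics/p15.png

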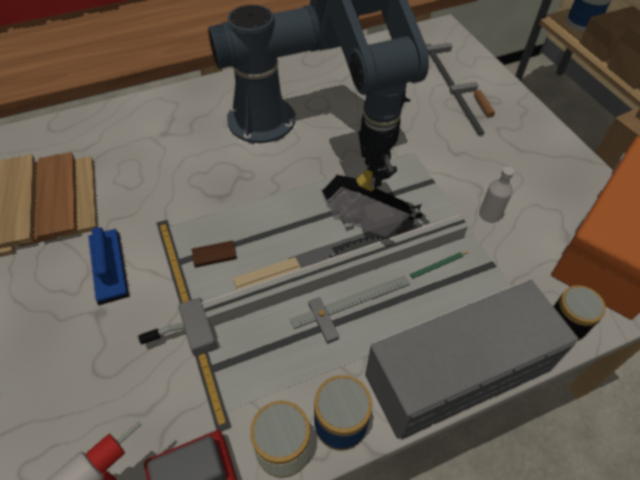

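The picture shows the guard held open with its handle at about (367,181). The board lies against the fence at about (268,272), and the other things are where they were. Handing in.

```bash
python3 -c "
from station import manip
print(manip.sign_off())"
```

```text
the job is handed in; nothing more can be done
None
```

The board is in place on the saw table and let go, and I handed the job in at about 24 s with the gripper still holding the guard at 45 degrees.

- **Board:** I carried it over, released it about 26 mm from the fence, then pushed it with two fingertips until it stopped. The push read 6 N at the last reading, before a final 1 mm. In the top view its edges run parallel to the fence (slope 0.015 against 0.0155) and its far side sits on the fence face. Its leading end is about 19 mm short of the shut guard's nose, give or take 2 mm.
- **Guard:** I gripped the yellow handle at 40 N and lifted it along its arc. Depth readings before and after put the lift at 44.8°, after a small correction up from 44.2°. At the last reading the arm was still and the grip steady, with a downward pull of about 6 N.
- **Checks that disagreed:**
  - A straight-line fit to the guard's spine gave 42°. I set it aside because the spine slopes down at the nose; the change-of-angle measure and the arm's own position agree on about 45°.
  - About 5.5 N of sideways force remains on the handle.
  - The two cameras differ by about 4 mm in x, so I relied on the top view and on contact with the fence.
- **Other things on the bench:** they look undisturbed in the last picture; I did not re-measure them.

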